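Put the red clay scraper away in the drawer

ROBOT

A 6-joint arm with a two-finger parallel gripper is mounted at the origin on the work surface. World frame = base frame: x ahead of the robot, y to its left, z up, the work surface at z = 0. Lengths are in m, angles in rad, forces in N, time in s.
With the tool pointing down it reaches from about 0.3 to 0.775 m from the base axis. Payload 14.6 kg.
Tool frame: the origin (TCP) lies midway between the tips of the shut fingers; the grasp point (between the pads) lies 19 mm behind it (grasp_offset is the distance from the TCP to the grasp point, in m); z points along the fingers, y is the line along which they close (so a half turn about z gives the same grasp; the last joint's range is limited). The gripper opens to 94 mm and grips with 3 to 60 N. Pads are 16 mm wide; open, the fingers measure 119 mm over their backs; the gripper's body (75 mm by 177 mm) begins 78 mm behind the grasp point.
Start: joints at [-1.374, 0.3, 1.521, -0, 1.321, -0.067], TCP at [0.143, -0.531, 0.178] pointing down, gripper open.
Joint ranges: [-3.03, 3.03], [-0.79, 2.21], [0.23, 2.52], [-1.04, 4.18], [0, 3.07], [-2.55, 2.55]. Speed limits (rad/s): [2.22, 2.22, 2.57, 3.14, 3.14, 3.14].

INTERFACE

Orientations are given as [roll, pitch, yaw] about the fixed x, y, z axes, in that order (R = Rz(yaw) Ry(pitch) Rx(roll)).
In Python, from station import * gives the robot as it stands. The module is installed in compiled form; this text tells all that it offers.
- The arm moves only by the tool send_rows, never from a script. Its argument "rows" is a list of rows, each an object of numbers: "dx", "dy", "dz": the shift along the tool's x, y, z in mm; "roll": the turn about the tool's z in degrees; "jaw": the closure, from -1 (fully open) to 1 (shut). In form: [{"dx": .., "dy": .., "dz": .., "roll": .., "jaw": ..}, ...]. A call has 1 to 12 rows; each row shifts and turns the commanded pose from where the row before left it, along the tool's axes as they then stand; what a row does not reach is not made up. A row lasts 1/12 s, in which the tool goes at most 41.7 mm and 7.16 degrees, less where a joint would pass 70% of its speed; a pose out of reach is approached as far as the arm can. A call is refused whole if a number of a shift passes 41.7 or a number of a turn 7.16, either way. A call with a gripper value outside its range is refused whole. The fingers move at their own pace and stop on an object; "force" is the grip in N (left out, the last holds). Time passes only in rows, so rows that do not move let the fingers close. It gives the time, the measured TCP pose, the force, the opening and the grip force at its end, in the units of the state.
- get_obs(): the state, without advancing time (a new reading comes with each control period).
- camera(name): name is "scene" or "top"; returns a dict with "frame" (420x560x3 uint8, red, green, blue), "z_map" (420x560 float32, m along the optical axis (not along the pixel's ray), 0 where there is no reading), "camera_matrix" (3x3 intrinsics, pixels), "rvec" (rotation vector, rad) and "tvec" (3), from world to camera coordinates, as OpenCV has them. Camera axes: x right, y down, z forward; pixel columns grow to the right and rows downward; lengths in m; the calibration is good to about 2 mm. A picture is of the moment at which its call begins.
- hand_in(): hands the job in; it is judged then, once.
The state is a dict: "time_s": time; "qpos": joint angles; "joint_vel": joint speeds; "tau": joint torques, N m; "ee_pos": TCP position; "eef_rot": TCP orientation; "force": force on the tool from outside, world axes, zero at the start; "moment": the same for the moment, N m; "grip_width": finger opening in m; "grip_force": force on a finger pad.
Only numpy, scipy, OpenCV 4.12 (cv2) and the standard library are available. Lean on these libraries where they do the work, as an engineer would, in place of code of your own. Each camera call takes 0.05 s, during which the arm holds its last target. There are 200 camera calls.

TASK

Pull the drawer of the black unit well open (at least 15 cm) by its handle, then draw the red-handled scraper out of its narrow-mouthed crock, without lifting, tipping or dragging the crock along, and lay it gently flat on the floor of the open drawer. Leave the drawer open, both crocks standing where they are, the blue scraper in its crock and everything else alone.

Things in the scene. Friction and masses are not known exactly. Their poses are not given: they have to be found in the camera images.
- red_scraper: red-handled scraper, 200 mm long, 0.09 to 0.17 kg. Origin on the handle's axis, level with the lower end of the head; z axis along the tool to the handle's end. Steel head, square shoulders, 40 mm (x) by 12 mm (y), z 0 to 30; its clamp is set up to 9 mm off the handle's axis to either side (along x), stiffly: it cannot be seen in the crock; neck 12 by 12 mm to z = 50; square handle 16 by 16 mm, z 50 to 200. Balance point z = 60 to 80 mm
- red_scraper_mid (a point): the middle of the red scraper: on its axis 100 mm from the lower end of its head. It stands head down in crock_a, handle leaning 20 to 36 deg from upright towards the crock's +x, in the crock's x-z plane (x axes of both in that plane), head against the opposite inner wall
- red_scraper_handle (a point): on the red scraper's axis 160 mm from the lower end of its head: a place to grip, about 45 mm clear of the rim; axes along the scraper's
- crock_a: the red scraper's crock: off-white crock with grey band, loose, 0.65 to 1.25 kg. Outside 122 mm (its x) by 50 mm (y), 107 mm high; origin at the centre of its underside, z up. Inside, the floor is 5 mm up and the hollow 110 mm (x) by 36 mm (y) up to z = 99 mm; above it an 8 mm thick rim leaves a narrower central mouth, 46 mm (x) by 28 mm (y)
- crock_a_mouth (a point): centre of crock_a's mouth, level with the rim's top. Drawn along its own axis as it leans, or straight up, the scraper's wide head catches under the rim and takes the crock along. Stood to within about 12 deg of upright it slips out freely when the head (not always centred on the handle) passes this point within 2 mm along x: feel for a snag, lower a little, shift along x, try again
- crock_b: the blue scraper's crock, same as crock_a
- blue_scraper: blue-handled scraper, otherwise the same as the red one, standing in crock_b; to be left there
- unit_drawer0 (a joint): how far the drawer is pulled out, m: 0 shut, at most 0.18; it slides along the unit's -x with about 1 N of friction and light damping, and stays where it is left
- unit_drawer0_handle (a point): middle of the drawer's steel handle: a bar 120 mm long and 11 mm thick lying along the unit's y, at 73 mm height; 29 mm free space between bar and drawer front, held by two 8 mm stems 51 mm to either side of its middle; moves with the drawer
- drawer_floor (a point): centre of the drawer's inner floor, axes as the unit's, moves with the drawer. Floor 23 mm above the table; inside 215 mm (x) by 278 mm (y); side walls 66 mm high, front wall 75 mm, its inner face at x = -107 mm. The uncovered length, from that front wall back, is the pull-out less 6 mm
- unit: fixed black drawer unit with one grey drawer front, 260 mm (x) by 320 mm (y) by 110 mm high; origin at the centre of its underside; the drawer front is its -x face, toward the robot
- mug: white mug, 85 mm high, 76 mm across, stands on the table; origin at the centre of its underside; to be left alone
- paint_jar: grey paint jar with black cap, 105 mm high, 64 mm across, stands on the table; origin at the centre of its underside; to be left alone
- spray_bottle: green bottle with white cap, 170 mm high, 52 mm across, stands on the table; origin at the centre of its underside; to be left alone
- bowl: blue bowl, 55 mm high, 130 mm across, stands on the table; origin at the centre of its underside; to be left alone
- sponge_block: yellow block, 110 x 70 x 35 mm, stands on the table; origin at the centre of its underside; to be left alone
There are look-alikes about, which are no part of the job. Leave any green or pink look-alike of the crock_a alone.

How it is judged:
On the way, in this order (a step that is already met when the one before it is completed fails the run):
1. the drawer is pulled at least 140 mm open, the scraper still in its crock (value of joint unit_drawer0 above 0.14 m and z of red_scraper_mid in the frame of crock_a below 0.13 m), for 0.2 s.
2. the red scraper is drawn wholly out of the crock, which stays standing on the table (z of red_scraper in the frame of crock_a above 0.108 m and height (world z) of crock_a below 0.012 m), for 0.1 s.
At the end, for the whole second after the job is handed in: the drawer is still at least 120 mm open; the red scraper lies flat (within 10 deg of level) at rest on the drawer's floor, its middle within the drawer and less than 40 mm above its floor; both crocks stand upright within 50 mm of where they were; the blue scraper is still down in its crock (value of joint unit_drawer0 above 0.12 m and x of red_scraper_mid in the frame of drawer_floor between -0.105 and 0.105 m and y of red_scraper_mid in the frame of drawer_floor between -0.1 and 0.1 m and z of red_scraper_mid in the frame of drawer_floor between 0 and 0.04 m and angle between red_scraper's own z axis and vertical between 1.4 and 1.75 rad and linear speed of red_scraper below 0.03 m/s and angle between each of crock_a, crock_b's own z axis and vertical below 0.1 rad and height (world z) of crock_a below 0.005 m and distance of each of crock_a, crock_b from where it was at the start of the episode below 0.05 m and z of blue_scraper in the frame of crock_b below 0.05 m); the robot touches nothing.
It fails at once if the red scraper's crock is lifted more than 12 mm, tipped more than 11 deg or dragged more than 50 mm (angle between crock_a's own z axis and vertical above 0.2 rad or height (world z) of crock_a above 0.012 m or distance of crock_a from where it was at the start of the episode above 0.05 m).
It fails at once if the other crock is lifted, tipped or moved more than 50 mm, or its blue scraper moved more than 60 mm ((angle between crock_b's own z axis and vertical above 0.2 rad or height (world z) of crock_b above 0.012 m or distance of crock_b from where it was at the start of the episode above 0.05 m) or distance of blue_scraper from where it was at the start of the episode above 0.06 m).
It fails at once if the red scraper is dropped or thrown: faster than 0.9 m/s while the gripper does not touch it (linear speed of red_scraper above 0.9 m/s and contact force between the fingers and red_scraper below 0.05 N).
It fails at once if a thing standing by is moved more than 40 mm or knocked over ((distance of mug from where it was at the start of the episode above 0.04 m or angle between mug's own z axis and vertical above 0.5 rad) or (distance of paint_jar from where it was at the start of the episode above 0.04 m or angle between paint_jar's own z axis and vertical above 0.5 rad) or (distance of spray_bottle from where it was at the start of the episode above 0.04 m or angle between spray_bottle's own z axis and vertical above 0.5 rad) or (distance of bowl from where it was at the start of the episode above 0.04 m or angle between bowl's own z axis and vertical above 0.5 rad) or (distance of sponge_block from where it was at the start of the episode above 0.04 m or angle between sponge_block's own z axis and vertical above 0.5 rad)).
It also fails if it takes over 72 s, if anything falls off the work surface, if the arm or the gripper's body presses on something with over 40 N, if the wrist force passes 120 N, or if a joint passes its speed limit or range.

## Working session

There is one attempt and no reset: what is moved stays moved. The work goes in short steps, Python scripts to look and compute and a tool call to move; the robot and the scene stay as the last step left them, time stands still between calls to the robot, and variables do not carry over. Pictures are saved under pics/ and viewed, at most 13 in all, crops included, and the job is handed in when it is done.

Besides the shell and the picture viewer there is one more tool, called after "Request:" as name(argument=value, ...), one argument or row to a line, values as JSON. send_rows: Moves the arm, as the interface text tells. Its arguments: {"type":"object","properties":{"rows":{"type":"array"},"force":{"type":"number"}},"required":["rows"]}

```bash
mkdir -p pics
cat > h.py <<'E'
from station import *
import numpy as np, cv2
def cam(n):
    c=camera(n); R=cv2.Rodrigues(np.array(c['rvec'],float))[0]; K=np.array(c['camera_matrix']); z=c['z_map']
    v,u=np.mgrid[:z.shape[0],:z.shape[1]]
    p=np.stack([(u-K[0,2])/K[0,0]*z,(v-K[1,2])/K[1,1]*z,z],-1)
    P=(p-np.array(c['tvec']).ravel())@R
    P[z==0]=np.nan
    return c['frame'],P
E
python3 - <<'E'
from h import *
for n in('top','scene'):
    f,P=cam(n); cv2.imwrite(f'pics/{n}0.png',f[:,:,::-1]); np.save(n+'0.npy',P); np.save(n+'0f.npy',f)
print(get_obs())
E
```

```text
{'time_s': 0.1, 'qpos': array([-1.37362189e+00,  3.00410689e-01,  1.52146603e+00, -2.47304766e-05,
        1.32070013e+00, -6.66340897e-02]), 'joint_vel': array([-0.00091595, -0.00353126, -0.00080463, -0.00049969,  0.00045127,
       -0.00038779]), 'tau': array([ 1.46340280e-03, -5.32638502e+01, -3.53279757e+01,  7.09460699e-02,
        2.35438946e-02, -6.11528935e-05]), 'ee_pos': array([ 0.14334244, -0.53074295,  0.17796815]), 'eef_rot': array([-3.14060904e+00, -4.16311274e-05,  2.63814641e-01]), 'force': array([-0.34843066, -0.05974324, -0.30469233]), 'moment': array([ 0.04103812, -0.04201358, -0.02128927]), 'grip_force': 0.0, 'grip_width': 0.09401338606909256}
```

View pics/top0.png

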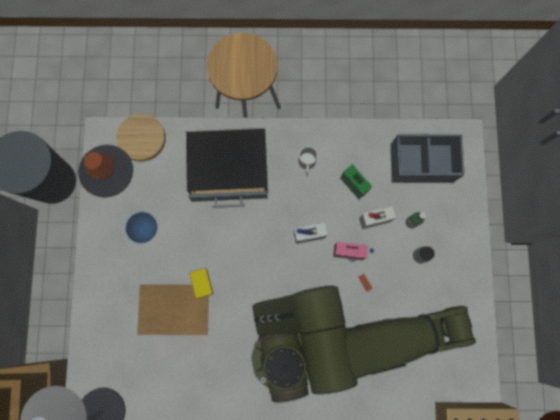

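View pics/scene0.png

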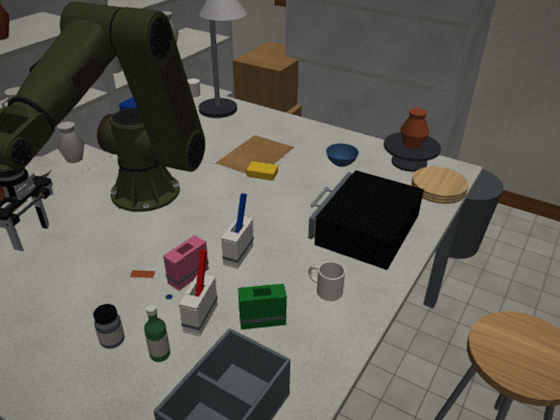

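The top view shows the candidates: the red scraper in an off-white crock at (379,217), the blue one at (310,233), the pink look-alike at (352,250) and the green one at (356,181). The drawer handle is at about (228,203). In the scene view red is at (200,300), blue (238,240), pink (186,262) and green (262,305). I choose the red-handled one in the off-white crock.

```bash
cat > m.py <<'E'
from h import *
def rect(P,m):
    q=P[m][:,:2]; q=q[~np.isnan(q[:,0])]; return len(q),np.round(q.mean(0),4),[np.round(a,4) for a in cv2.minAreaRect((q*1000).astype(np.float32))]
def red(f,P):
    f=f.astype(int); r,g,b=f[...,0],f[...,1],f[...,2]
    return (r>90)&(g<r*.5)&(b<r*.5)
def axis(q):
    q=q[~np.isnan(q[:,0])]
    for _ in range(4):
        c=np.median(q,0) if _==0 else q.mean(0); d=np.linalg.svd(q-q.mean(0),full_matrices=False)[2][0]; d*=np.sign(d[2])
        e=np.linalg.norm((q-c)-np.outer((q-c)@d,d),axis=1); q=q[e<np.percentile(e,97)] if _<2 else q
    t=(q-c)@d; return c,d,t.min(),t.max()
E
python3 - <<'E'
from m import *
for n in('top','scene'):
    P=np.load(n+'0.npy'); f=np.load(n+'0f.npy'); v,u=np.mgrid[:420,:560]
    z=P[...,2]
    def box(a,b,c,d): return (u>=a)&(u<b)&(v>=c)&(v<d)
    if n=='top':
        B=box(355,400,200,232); print('crockA',rect(P,B&(z>.09)&(z<.115)))
        Bb=box(290,330,218,245); print('crockB',rect(P,Bb&(z>.09)&(z<.115)))
        print('unit',rect(P,box(170,280,120,205)&(z>.095)&(z<.125)))
        h=box(205,255,199,212)&(z>.06)&(z<.09); print('handle',rect(P,h),np.nanmedian(P[h],0))
        for nm,bb in dict(mug=(290,320,145,180),green=(338,375,162,198),pink=(330,372,238,262),spray=(405,428,208,230),jar=(412,438,243,265),blue=(290,330,218,245),tray=(385,465,130,185)).items():
            m=box(*bb)&(z>.03); print(nm,rect(P,m)[1:],np.nanmax(z[m]))
    else: B=box(180,215,240,330)
    m=red(f,P)&B&(z>.1); 
    print(n,'red',m.sum(),axis(P[m]),P[m][np.nanargmax(P[m][:,2])])
c=np.load('scene0f.npy')[170:340,140:300]; t=np.load('top0f.npy')[190:270,280:440]
cv2.imwrite('pics/crop.png',np.vstack([cv2.resize(c,(560,400)),cv2.resize(t,(560,200))])[:,:,::-1] if 0 else np.hstack([cv2.resize(c,(400,425)),cv2.resize(t,(400,425))])[:,:,::-1])
E
```

```text
crockA (298, array([ 0.5559, -0.3775]), [array([ 557.3069, -376.184 ]), array([ 50.8906, 125.8602]), np.float64(15.3748)])
crockB (291, array([ 0.4905, -0.1101]), [array([ 491.5731, -106.7165]), array([ 52.6848, 122.2932]), np.float64(9.9062)])
unit (4963, array([0.7757, 0.2282]), [array([770.43 , 228.593]), array([274.7926, 321.1942]), np.float64(2.9545)])
handle (110, array([0.6028, 0.2202]), [array([608.4227, 220.0908]), array([ 33.1243, 128.0025]), np.float64(0.4172)]) [0.60056908 0.21818981 0.07597566]
mug (array([ 0.8021, -0.0995]), [array([796.1448, -92.9543]), array([ 74.4196, 103.0535]), np.float64(58.601)]) 0.09552345681779285
green (array([ 0.7008, -0.2907]), [array([ 704.4492, -293.3417]), array([123.4686,  54.0211]), np.float64(39.3209)]) 0.1206795629224079
pink (array([ 0.4195, -0.2625]), [array([ 422.3647, -265.9114]), array([124.0703,  51.9856]), np.float64(83.1316)]) 0.12620708384501772
spray (array([ 0.5419, -0.5188]), [array([ 544.6361, -523.9521]), array([51.7273, 45.818 ]), np.float64(41.0115)]) 0.17716016574762053
jar (array([ 0.4075, -0.5509]), [array([ 409.756 , -555.7028]), array([61.0998, 59.4857]), np.float64(58.3953)]) 0.1204611670453554
blue (array([ 0.4874, -0.1049]), [array([ 491.578 , -106.4977]), array([ 52.6918, 122.7066]), np.float64(9.9659)]) 0.20747932936644967
tray (array([ 0.8008, -0.5857]), [array([ 799.6331, -582.8683]), array([267.8582, 174.0693]), np.float64(89.8972)]) 0.1431445608556551
top red 9 (array([ 0.5425968 , -0.33036113,  0.19267485]), array([-0.04739013,  0.69890656,  0.71364123]), np.float64(-0.015982970999687995), np.float64(0.012907371062872337)) [ 0.5396012  -0.32250441  0.20286807]
scene red 221 (array([ 0.5508321 , -0.35038832,  0.15066821]), array([-0.10677662,  0.4023674 ,  0.90923002]), np.float64(-0.056191523739895013), np.float64(0.05332897173628858)) [ 0.5505526  -0.32701223  0.1989435 ]
```

View pics/crop.png

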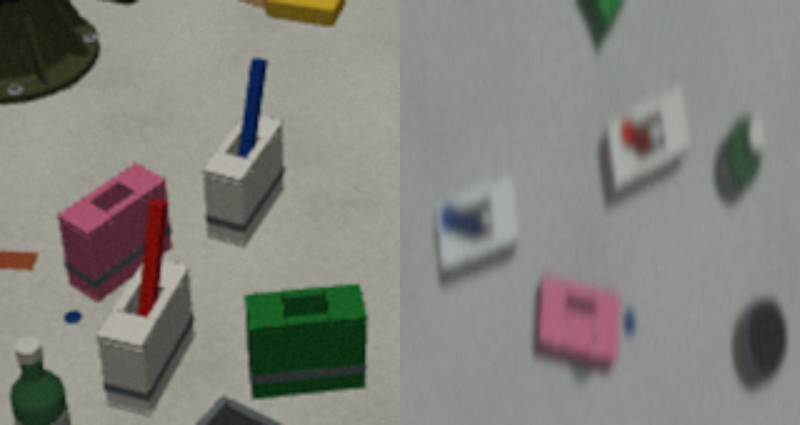

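The crop shows the red scraper in the off-white crock with the grey band, which is the right one. It leans to world +y. I'll do the drawer first, starting by raising and turning the tool.

Request:
send_rows(
  rows=[
    {"roll": -7.1, "dz": -9, "jaw": 0.3},
    {"roll": -7.1, "dz": -9, "jaw": 0.3},
    {"roll": -7.1, "dz": -9, "jaw": 0.3},
    {"roll": -7.1, "dz": -9, "jaw": 0.3},
    {"roll": -7.1, "dz": -9, "jaw": 0.3},
    {"roll": -7.1, "dz": -9, "jaw": 0.3},
    {"roll": -7.1, "dz": -9, "jaw": 0.3},
    {"roll": -7.1, "dz": -9, "jaw": 0.3},
    {"roll": -7.1, "dz": -9, "jaw": 0.3},
    {"roll": -7.1, "dz": -9, "jaw": 0.3},
    {"roll": -7.1, "dz": 0, "jaw": 0.3},
  ],
)

```text
invalid input at $.rows[0]: expected keys dx, dy, dz, roll, jaw
```

```bash
cat > go.py <<'E'
import sys
from h import *
from scipy.spatial.transform import Rotation as Ro
o=get_obs(); R=Ro.from_euler('xyz',o['eef_rot']).as_matrix(); p=o['ee_pos']
print('t',round(o['time_s'],2),'p',np.round(p*1000,1),'rpy',np.round(np.degrees(o['eef_rot']),1),'F',np.round(o['force'],1),'w',round(o['grip_width']*1000,1),'gf',round(o['grip_force'],1))
if len(sys.argv)>3:
    t=np.array(list(map(float,sys.argv[1:4]))); print('tool delta',np.round(R.T@(t-p*1000),1))
E
python3 go.py 603 220 150
```

```text
t 0.1 p [ 143.3 -530.7  178. ] rpy [-179.9   -0.    15.1] F [-0.3 -0.1 -0.3] w 94.0 gf 0.0
tool delta [ 639.5 -604.9   28.6]
```

Request:
send_rows(
  rows=[
    {"dx": 0, "dy": 0, "roll": -7.1, "dz": -9, "jaw": 0.3},
    {"dx": 0, "dy": 0, "roll": -7.1, "dz": -9, "jaw": 0.3},
    {"dx": 0, "dy": 0, "roll": -7.1, "dz": -9, "jaw": 0.3},
    {"dx": 0, "dy": 0, "roll": -7.1, "dz": -9, "jaw": 0.3},
    {"dx": 0, "dy": 0, "roll": -7.1, "dz": -9, "jaw": 0.3},
    {"dx": 0, "dy": 0, "roll": -7.1, "dz": -9, "jaw": 0.3},
    {"dx": 0, "dy": 0, "roll": -7.1, "dz": -9, "jaw": 0.3},
    {"dx": 0, "dy": 0, "roll": -7.1, "dz": -9, "jaw": 0.3},
    {"dx": 0, "dy": 0, "roll": -7.1, "dz": -9, "jaw": 0.3},
    {"dx": 0, "dy": 0, "roll": -7.1, "dz": -9, "jaw": 0.3},
    {"dx": 0, "dy": 0, "roll": -7.1, "dz": 0, "jaw": 0.3},
  ],
)

```text
time_s: 1.02
ee_pos: [0.1435, -0.5313, 0.2699]
eef_rot: [3.141, 0.002, 1.633]
force: [-0.5, 0.1, -0.1]
grip_width: 0.0328
grip_force: 0.0
```

```bash
python3 go.py 601 220 150
```

```text
t 1.02 p [ 143.5 -531.3  269.9] rpy [1.80e+02 1.00e-01 9.36e+01] F [-0.5  0.1 -0.1] w 32.8 gf 0.0
tool delta [721.6 503.3 118.8]
```

Request:
send_rows(
  rows=[
    {"dx": 30, "dy": 21, "dz": 0, "roll": 0, "jaw": 0.3},
    {"dx": 30, "dy": 21, "dz": 0, "roll": 0, "jaw": 0.3},
    {"dx": 30, "dy": 21, "dz": 0, "roll": 0, "jaw": 0.3},
    {"dx": 30, "dy": 21, "dz": 0, "roll": 0, "jaw": 0.3},
    {"dx": 30, "dy": 21, "dz": 0, "roll": 0, "jaw": 0.3},
    {"dx": 30, "dy": 21, "dz": 0, "roll": 0, "jaw": 0.3},
    {"dx": 30, "dy": 21, "dz": 0, "roll": 0, "jaw": 0.3},
    {"dx": 30, "dy": 21, "dz": 0, "roll": 0, "jaw": 0.3},
    {"dx": 30, "dy": 21, "dz": 0, "roll": 0, "jaw": 0.3},
    {"dx": 30, "dy": 21, "dz": 0, "roll": 0, "jaw": 0.3},
    {"dx": 30, "dy": 21, "dz": 0, "roll": 0, "jaw": 0.3},
    {"dx": 30, "dy": 21, "dz": 0, "roll": 0, "jaw": 0.3},
  ],
)

```text
time_s: 2.02
ee_pos: [0.3753, -0.1556, 0.2684]
eef_rot: [3.141, 0.0, 1.627]
force: [0.7, -0.5, 0.7]
grip_width: 0.0331
grip_force: 0.0
```

Request:
send_rows(
  rows=[
    {"dx": 30, "dy": 21, "dz": 10, "roll": 0, "jaw": 0.3},
    {"dx": 30, "dy": 21, "dz": 10, "roll": 0, "jaw": 0.3},
    {"dx": 30, "dy": 21, "dz": 10, "roll": 0, "jaw": 0.3},
    {"dx": 30, "dy": 21, "dz": 10, "roll": 0, "jaw": 0.3},
    {"dx": 30, "dy": 21, "dz": 10, "roll": 0, "jaw": 0.3},
    {"dx": 30, "dy": 21, "dz": 10, "roll": 0, "jaw": 0.3},
    {"dx": 30, "dy": 21, "dz": 10, "roll": 0, "jaw": 0.3},
    {"dx": 30, "dy": 21, "dz": 10, "roll": 0, "jaw": 0.3},
    {"dx": 30, "dy": 21, "dz": 10, "roll": 0, "jaw": 0.3},
    {"dx": 30, "dy": 21, "dz": 10, "roll": 0, "jaw": 0.3},
    {"dx": 30, "dy": 21, "dz": 10, "roll": 0, "jaw": 0.3},
    {"dx": 0, "dy": 0, "dz": 0, "roll": 0, "jaw": 0.3},
  ],
)

```text
time_s: 3.02
ee_pos: [0.5873, 0.1893, 0.1543]
eef_rot: [-3.137, 0.0, 1.63]
force: [-1.0, 0.1, 0.3]
grip_width: 0.0331
grip_force: 0.0
```

```bash
python3 - <<'E'
from m import *
P=np.load('scene0.npy');f=np.load('scene0f.npy').astype(int)
v,u=np.mgrid[:420,:560]
# handle bar in scene view: light points in front of drawer near x~.6
m=(u>300)&(u<345)&(v>170)&(v<245)&(P[...,2]>.06)&(P[...,2]<.085)&(P[...,0]<.622)&(P[...,0]>.57)
q=P[m]; print(len(q),np.median(q,0),np.percentile(q,[2,98],axis=0)); 
l=cv2.fitLine(q[:,:2].astype(np.float32),cv2.DIST_HUBER,0,.01,.01).ravel(); print(l)
E
python3 go.py 601 220 54
```

```text
102 [0.60246425 0.21102064 0.07359114] [[0.5934081  0.15522727 0.06743075]
 [0.6188172  0.27444129 0.07919074]]
[ 0.06680559 -0.997766    0.6023761   0.2036411 ]
t 3.02 p [587.3 189.3 154.3] rpy [-179.7    0.    93.4] F [-1.   0.1  0.3] w 33.1 gf 0.0
tool delta [ 29.9  16.  100.3]
```

Request:
send_rows(
  rows=[
    {"dx": 12.5, "dy": 8, "dz": 0, "roll": 0, "jaw": 0.3},
    {"dx": 12.5, "dy": 8, "dz": 0, "roll": 0, "jaw": 0.3},
    {"dx": 0, "dy": 0, "dz": 20, "roll": 0, "jaw": 0.3},
    {"dx": 0, "dy": 0, "dz": 20, "roll": 0, "jaw": 0.3},
    {"dx": 0, "dy": 0, "dz": 15, "roll": 0, "jaw": 0.3},
    {"dx": 0, "dy": 0, "dz": 15, "roll": 0, "jaw": 0.3},
    {"dx": 0, "dy": 0, "dz": 15, "roll": 0, "jaw": 0.3},
    {"dx": 0, "dy": 0, "dz": 15, "roll": 0, "jaw": 0.3},
    {"dx": 0, "dy": 0, "dz": 0, "roll": 0, "jaw": 0.3},
  ],
)

```text
time_s: 3.77
ee_pos: [0.5999, 0.2101, 0.0553]
eef_rot: [-3.137, 0.001, 1.627]
force: [0.2, 0.4, -1.4]
grip_width: 0.0331
grip_force: 0.0
```

Request:
send_rows(
  rows=[
    {"dx": 0, "dy": 0, "dz": 0, "roll": 0, "jaw": 1},
    {"dx": 0, "dy": 0, "dz": 0, "roll": 0, "jaw": 1},
    {"dx": 0, "dy": 0, "dz": 0, "roll": 0, "jaw": 1},
    {"dx": 0, "dy": 0, "dz": 0, "roll": 0, "jaw": 1},
  ],
  force=15,
)

```text
time_s: 4.1
ee_pos: [0.6019, 0.211, 0.0595]
eef_rot: [3.14, -0.0, 1.627]
force: [-1.0, 0.1, 0.3]
grip_width: 0.0096
grip_force: 0.0
```

Request:
send_rows(
  rows=[
    {"dx": 0, "dy": 0, "dz": 0, "roll": 0, "jaw": 1},
    {"dx": 0, "dy": 0, "dz": 0, "roll": 0, "jaw": 1},
  ],
)

```text
time_s: 4.27
ee_pos: [0.6017, 0.2109, 0.0589]
eef_rot: [3.141, -0.0, 1.627]
force: [0.3, 0.1, -0.0]
grip_width: 0.0003
grip_force: 0.0
```

```bash
python3 - <<'E'
from h import *
f,P=cam('scene'); np.save('s1.npy',P); np.save('s1f.npy',f)
g,Q=cam('top')
cv2.imwrite('pics/c1.png',np.hstack([cv2.resize(f[120:270,240:440],(400,300),interpolation=cv2.INTER_CUBIC),cv2.resize(g[120:270,160:360],(400,300),interpolation=cv2.INTER_CUBIC)])[:,:,::-1])
E
python3 go.py
```

```text
t 4.37 p [601.6 210.9  58.6] rpy [180.   -0.   93.2] F [ 0.9 -0.1 -0.1] w 0.0 gf 0.0
```

View pics/c1.png

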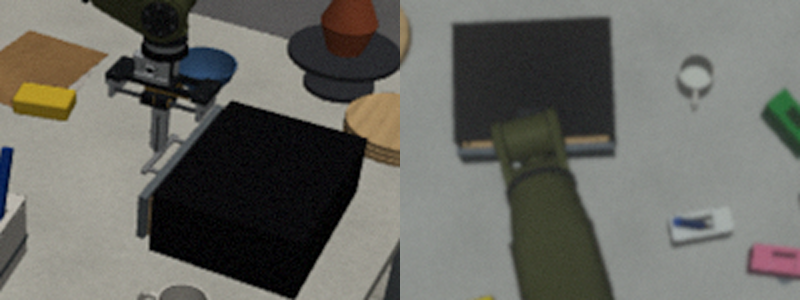

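The crop shows the shut fingers with their tips at about (158,150), on the robot's side of the bar, which runs from (148,170) to (180,140). I'll measure the bar again from this view.

Run:
```python
from h import *
c=camera('scene'); K=np.array(c['camera_matrix'])
pr=lambda p: cv2.projectPoints(np.array(p,float).reshape(-1,3),np.array(c['rvec'],float),np.array(c['tvec'],float),K,None)[0].reshape(-1,2).round(1).tolist()
print(pr([[.6016,.2109,.0586]]),'bar if', pr([[.6+.0,.215-.06,.073],[.597,.215+.06,.073]]), pr([[.62,.155,.073],[.617,.275,.073]]))
R=cv2.Rodrigues(np.array(c['rvec'],float))[0]; print('cam',(-R.T@np.array(c['tvec']).ravel()).round(2))
f=c['frame']; cv2.imwrite('pics/c2.png',cv2.resize(f[170:250,280:380],(800,600),interpolation=cv2.INTER_NEAREST)[:,:,::-1])
P=np.load('s1.npy')
for v in range(190,222,3): print(v,[(u,*(P[v,u]*1000).astype(int)) for u in range(310,336,2) if P[v,u,2]>.05 and P[v,u,2]<.085])
```

```text
[[318.4, 200.8]] bar if [[310.2, 205.3], [326.3, 188.0]] [[315.5, 207.2], [331.5, 189.8]]
cam [ 1.25 -1.1   1.08]
190 [(324, np.int64(596), np.int64(257), np.int64(74)), (326, np.int64(600), np.int64(266), np.int64(70)), (328, np.int64(606), np.int64(269), np.int64(71)), (330, np.int64(609), np.int64(278), np.int64(67))]
193 [(324, np.int64(603), np.int64(245), np.int64(71))]
196 [(318, np.int64(603), np.int64(200), np.int64(84)), (320, np.int64(599), np.int64(223), np.int64(70))]
199 [(316, np.int64(599), np.int64(196), np.int64(73)), (318, np.int64(603), np.int64(202), np.int64(71))]
202 [(314, np.int64(602), np.int64(177), np.int64(73)), (316, np.int64(604), np.int64(187), np.int64(68))]
205 [(310, np.int64(598), np.int64(157), np.int64(72)), (312, np.int64(606), np.int64(155), np.int64(76)), (314, np.int64(610), np.int64(162), np.int64(73)), (316, np.int64(618), np.int64(161), np.int64(77)), (318, np.int64(620), np.int64(171), np.int64(72))]
208 []
211 []
214 []
217 []
220 [(314, np.int64(655), np.int64(80), np.int64(81))]
```

View pics/c2.png

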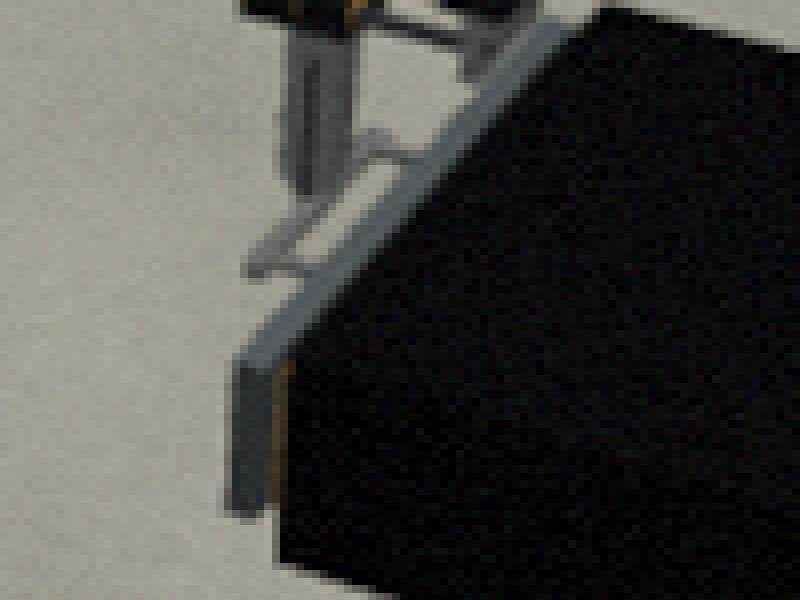

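Run:
```python
import numpy as np
P=np.load('s1.npy')
for v in range(176,206,2): print(v,[(u,*(P[v,u]*1000).astype(int).tolist()) for u in range(314,326,2)])
```

```text
176 [(314, 466, 432, -5), (316, 595, 194, 164), (318, 598, 201, 161), (320, 610, 192, 170), (322, 616, 195, 170), (324, 613, 216, 158)]
178 [(314, 471, 423, -8), (316, 593, 198, 153), (318, 602, 194, 159), (320, 608, 197, 159), (322, 616, 195, 163), (324, 611, 221, 147)]
180 [(314, 480, 407, -5), (316, 595, 194, 149), (318, 595, 209, 141), (320, 607, 201, 149), (322, 614, 201, 151), (324, 516, 418, 0)]
182 [(314, 488, 391, -3), (316, 593, 199, 137), (318, 600, 199, 140), (320, 607, 200, 142), (322, 615, 200, 145), (324, 524, 403, 2)]
184 [(314, 493, 381, -5), (316, 594, 200, 129), (318, 600, 200, 131), (320, 610, 197, 136), (322, 612, 206, 133), (324, 525, 402, -5)]
186 [(314, 504, 361, 0), (316, 594, 200, 121), (318, 603, 196, 127), (320, 608, 201, 126), (322, 613, 206, 125), (324, 535, 382, 0)]
188 [(314, 507, 358, -5), (316, 594, 201, 113), (318, 603, 197, 118), (320, 609, 199, 119), (322, 611, 211, 113), (324, 544, 365, 3)]
190 [(314, 516, 339, 0), (316, 598, 192, 111), (318, 604, 195, 112), (320, 611, 197, 113), (322, 616, 201, 113), (324, 596, 257, 74)]
192 [(314, 520, 332, -4)
[... 190 characters left out ...]
6, 99), (322, 602, 233, 73), (324, 560, 336, 0)]
196 [(314, 534, 307, -2), (316, 539, 314, -4), (318, 603, 200, 84), (320, 599, 223, 70), (322, 560, 321, 0), (324, 563, 330, -4)]
198 [(314, 542, 293, 0), (316, 597, 199, 75), (318, 603, 202, 75), (320, 554, 317, -9), (322, 563, 314, -4), (324, 571, 314, -1)]
200 [(314, 597, 184, 76), (316, 602, 189, 74), (318, 605, 199, 69), (320, 565, 296, -1), (322, 569, 304, -5), (324, 640, 173, 98)]
202 [(314, 602, 177, 73), (316, 604, 187, 68), (318, 563, 284, -4), (320, 572, 282, 0), (322, 638, 162, 96), (324, 642, 169, 93)]
204 [(314, 611, 159, 79), (316, 616, 163, 79), (318, 571, 270, -1), (320, 638, 149, 96), (322, 642, 156, 93), (324, 648, 158, 94)]
```

Request:
send_rows(
  rows=[
    {"dx": 0, "dy": 0, "dz": -30, "roll": 0, "jaw": 1},
    {"dx": 0, "dy": 0, "dz": -30, "roll": 0, "jaw": 1},
    {"dx": 0, "dy": 0, "dz": 0, "roll": 0, "jaw": 0.1},
    {"dx": 0, "dy": 0, "dz": 0, "roll": 0, "jaw": 0.1},
    {"dx": 0, "dy": 0, "dz": 0, "roll": 0, "jaw": 0.1},
  ],
)

```text
time_s: 4.83
ee_pos: [0.6013, 0.2108, 0.1179]
eef_rot: [-3.141, 0.0, 1.627]
force: [-0.1, 0.3, -0.8]
grip_width: 0.0174
grip_force: 0.0
```

```bash
python3 go.py
python3 - <<'E'
from h import *
f,P=cam('scene'); 
m=(abs(P[...,0]-.60)<.06)&(abs(P[...,1]-.205)<.03)&(P[...,2]>.085)&(P[...,2]<.25)
v,u=np.where(m); print(u.min(),u.max(),v.min(),v.max())
q=P[m]; 
for a in range(90,200,10):
    s=q[(q[:,2]>a/1000)&(q[:,2]<=a/1000+.01)]
    if len(s): print(a,len(s),(s.min(0)*1000).astype(int),(s.max(0)*1000).astype(int))
cv2.imwrite('pics/c3.png',cv2.resize(f[130:230,270:370],(600,600),interpolation=cv2.INTER_NEAREST)[:,:,::-1])
E
```

```text
t 4.83 p [601.3 210.8 117.9] rpy [-180.     0.    93.2] F [-0.1  0.3 -0.8] w 17.4 gf 0.0
307 335 150 201
90 49 [634 178  90] [650 234  99]
100 2 [659 204 106] [659 213 107]
140 9 [585 198 141] [612 211 148]
150 31 [582 193 150] [623 221 159]
160 29 [581 192 160] [622 217 169]
170 29 [579 192 170] [624 218 179]
180 32 [581 192 180] [623 217 189]
190 26 [581 191 191] [624 216 199]
```

View pics/c3.png

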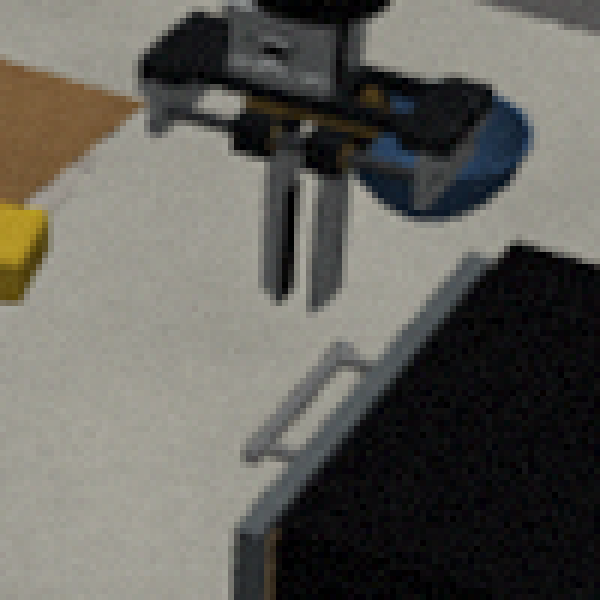

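Here the tips are really at z≈0.143 (crop (280,300) and (318,308)), while the reported TCP is at 0.118. The fingers therefore closed just above the bar. I'll go about 25 mm lower than the reading suggests.

Request:
send_rows(
  rows=[
    {"dx": 0, "dy": 0, "dz": 10, "roll": 0, "jaw": 0.3},
    {"dx": 0, "dy": 0, "dz": 20, "roll": 0, "jaw": 0.3},
    {"dx": 0, "dy": 0, "dz": 20, "roll": 0, "jaw": 0.3},
    {"dx": 0, "dy": 0, "dz": 12, "roll": 0, "jaw": 0.3},
    {"dx": 0, "dy": 0, "dz": 12, "roll": 0, "jaw": 0.3},
    {"dx": 0, "dy": 0, "dz": 12, "roll": 0, "jaw": 0.3},
    {"dx": 0, "dy": 0, "dz": 0, "roll": 0, "jaw": 0.3},
  ],
)

```text
time_s: 5.47
ee_pos: [0.6004, 0.2105, 0.0297]
eef_rot: [-3.138, 0.001, 1.627]
force: [-0.1, 0.1, -0.8]
grip_width: 0.0327
grip_force: 0.0
```

Request:
send_rows(
  rows=[
    {"dx": 0, "dy": 0, "dz": 0, "roll": 0, "jaw": 1},
    {"dx": 0, "dy": 0, "dz": 0, "roll": 0, "jaw": 1},
    {"dx": 0, "dy": 0, "dz": 0, "roll": 0, "jaw": 1},
    {"dx": 0, "dy": 0, "dz": 0, "roll": 0, "jaw": 1},
    {"dx": 0, "dy": 0, "dz": 0, "roll": 0, "jaw": 1},
  ],
)

```text
time_s: 5.88
ee_pos: [0.6019, 0.211, 0.0333]
eef_rot: [3.14, -0.0, 1.627]
force: [-1.2, 0.4, 3.5]
grip_width: 0.0103
grip_force: 15.0
```

Gripped. Now pulling.

Request:
send_rows(
  rows=[
    {"dx": 0, "dy": -8, "dz": 0, "roll": 0, "jaw": 1},
    {"dx": 0, "dy": -16, "dz": 0, "roll": 0, "jaw": 1},
    {"dx": 0, "dy": -16, "dz": 0, "roll": 0, "jaw": 1},
    {"dx": 0, "dy": -16, "dz": 0, "roll": 0, "jaw": 1},
    {"dx": 0, "dy": -16, "dz": 0, "roll": 0, "jaw": 1},
    {"dx": 0, "dy": -16, "dz": 0, "roll": 0, "jaw": 1},
    {"dx": 0, "dy": -16, "dz": 0, "roll": 0, "jaw": 1},
    {"dx": 0, "dy": -16, "dz": 0, "roll": 0, "jaw": 1},
    {"dx": 0, "dy": -16, "dz": 0, "roll": 0, "jaw": 1},
    {"dx": 0, "dy": -16, "dz": 0, "roll": 0, "jaw": 1},
    {"dx": 0, "dy": -16, "dz": 0, "roll": 0, "jaw": 1},
    {"dx": 0, "dy": 0, "dz": 0, "roll": 0, "jaw": 1},
  ],
)

```text
time_s: 6.88
ee_pos: [0.4323, 0.2022, 0.0333]
eef_rot: [3.141, -0.001, 1.627]
force: [-1.2, 5.7, -1.2]
grip_width: 0.0106
grip_force: 15.0
```

Request:
send_rows(
  rows=[
    {"dx": 0, "dy": 0, "dz": 0, "roll": 0, "jaw": 1},
    {"dx": 0, "dy": 0, "dz": 0, "roll": 0, "jaw": 1},
    {"dx": 0, "dy": 0, "dz": 0, "roll": 0, "jaw": 1},
    {"dx": 0, "dy": 0, "dz": 0, "roll": 0, "jaw": 0.3},
    {"dx": 0, "dy": 0, "dz": 0, "roll": 0, "jaw": 0.3},
    {"dx": 0, "dy": 0, "dz": 0, "roll": 0, "jaw": 0.3},
  ],
)

```text
time_s: 7.38
ee_pos: [0.4338, 0.2014, 0.0326]
eef_rot: [3.141, 0.0, 1.627]
force: [0.3, 0.3, 0.4]
grip_width: 0.0272
grip_force: 0.0
```

Request:
send_rows(
  rows=[
    {"dx": 0, "dy": 0, "dz": -20, "roll": 0, "jaw": 0.3},
    {"dx": 0, "dy": 0, "dz": -36, "roll": 0, "jaw": 0},
    {"dx": 0, "dy": 0, "dz": -36, "roll": 0, "jaw": 0},
    {"dx": 0, "dy": 0, "dz": -36, "roll": 0, "jaw": 0},
    {"dx": 0, "dy": 0, "dz": -36, "roll": 0, "jaw": 0},
    {"dx": 0, "dy": 0, "dz": -36, "roll": 0, "jaw": 0},
    {"dx": -20, "dy": 3, "dz": 0, "roll": 0, "jaw": 0},
    {"dx": -35, "dy": 5, "dz": 0, "roll": 0, "jaw": 0},
    {"dx": -35, "dy": 5, "dz": 0, "roll": 0, "jaw": 0},
    {"dx": -35, "dy": 5, "dz": 0, "roll": 0, "jaw": 0},
    {"dx": -35, "dy": 5, "dz": 0, "roll": 0, "jaw": 0},
    {"dx": -35, "dy": 5, "dz": 0, "roll": 0, "jaw": 0},
  ],
)

```text
time_s: 8.38
ee_pos: [0.4726, 0.0065, 0.2326]
eef_rot: [3.141, 0.0, 1.627]
force: [0.6, -0.0, -0.3]
grip_width: 0.0469
grip_force: 0.0
```

Request:
send_rows(
  rows=[
    {"dx": -35, "dy": 5, "dz": 0, "roll": 0, "jaw": 0},
    {"dx": -35, "dy": 5, "dz": 0, "roll": 0, "jaw": 0},
    {"dx": -35, "dy": 5, "dz": 0, "roll": 0, "jaw": 0},
    {"dx": -35, "dy": 5, "dz": 0, "roll": 0, "jaw": 0},
    {"dx": -35, "dy": 5, "dz": 0, "roll": 0, "jaw": 0},
    {"dx": -35, "dy": 5, "dz": 0, "roll": 0, "jaw": 0},
    {"dx": -35, "dy": 5, "dz": 0, "roll": 0, "jaw": 0},
    {"dx": -35, "dy": 5, "dz": 0, "roll": 0, "jaw": 0},
    {"dx": -35, "dy": 5, "dz": 0, "roll": -4, "jaw": 0},
    {"dx": -20, "dy": 3, "dz": 0, "roll": -4, "jaw": 0},
    {"dx": 0, "dy": 0, "dz": 0, "roll": -4, "jaw": 0},
    {"dx": 0, "dy": 0, "dz": 0, "roll": 0, "jaw": 0},
  ],
)

```text
time_s: 9.38
ee_pos: [0.5404, -0.3242, 0.2315]
eef_rot: [-3.141, -0.001, 1.838]
force: [-0.2, -0.3, -0.4]
grip_width: 0.047
grip_force: 0.0
```

```bash
python3 go.py 545.5 -343 119
python3 - <<'E'
from m import *
f,P=cam('scene'); z=P[...,2]; v,u=np.mgrid[:420,:560]
B=(u>=180)&(u<215)&(v>=240)&(v<330)
m=red(f,P)&B&(z>.1); print(m.sum(),axis(P[m]))
g,Q=cam('top'); h=(Q[...,2]>.08)&(Q[...,2]<.105)&(np.arange(560)[None]<300)&(np.arange(420)[:,None]>200); q=Q[h]; print('front top',len(q),np.median(q,0))
E
```

```text
t 9.38 p [ 540.4 -324.2  231.5] rpy [-1.799e+02 -1.000e-01  1.053e+02] F [-0.2 -0.3 -0.4] w 47.0 gf 0.0
tool delta [-1.950e+01  1.000e-01  1.125e+02]
234 (array([ 0.55116258, -0.35030192,  0.15122184]), array([-0.11395187,  0.39550747,  0.91136645]), np.float64(-0.057071804943721306), np.float64(0.05273872358984546))
front top 600 [0.47843138 0.20356041 0.09308047]
```

Request:
send_rows(
  rows=[
    {"dx": -10, "dy": 0, "dz": 0, "roll": 0, "jaw": 0},
    {"dx": -9.5, "dy": 0, "dz": 10, "roll": 0, "jaw": 0},
    {"dx": 0, "dy": 0, "dz": 20, "roll": 0, "jaw": 0},
    {"dx": 0, "dy": 0, "dz": 20, "roll": 0, "jaw": 0},
    {"dx": 0, "dy": 0, "dz": 20, "roll": 0, "jaw": 0},
    {"dx": 0, "dy": 0, "dz": 16, "roll": 0, "jaw": 0},
    {"dx": 0, "dy": 0, "dz": 14, "roll": 0, "jaw": 0},
    {"dx": 0, "dy": 0, "dz": 12, "roll": 0, "jaw": 0},
    {"dx": 0, "dy": 0, "dz": 0, "roll": 0, "jaw": 0},
  ],
)

```text
time_s: 10.23
ee_pos: [0.545, -0.341, 0.1174]
eef_rot: [-3.139, -0.003, 1.836]
force: [0.0, 0.3, -0.6]
grip_width: 0.0471
grip_force: 0.0
```

```bash
python3 go.py 545.5 -343 119
python3 - <<'E'
from m import *
f,P=cam('scene'); cv2.imwrite('pics/c4.png',cv2.resize(f[215:345,140:270],(600,600),interpolation=cv2.INTER_CUBIC)[:,:,::-1])
E
```

```text
t 10.23 p [ 545.  -341.   117.4] rpy [-179.9   -0.2  105.2] F [ 0.   0.3 -0.6] w 47.1 gf 0.0
tool delta [-2.  -0.  -1.6]
```

View pics/c4.png

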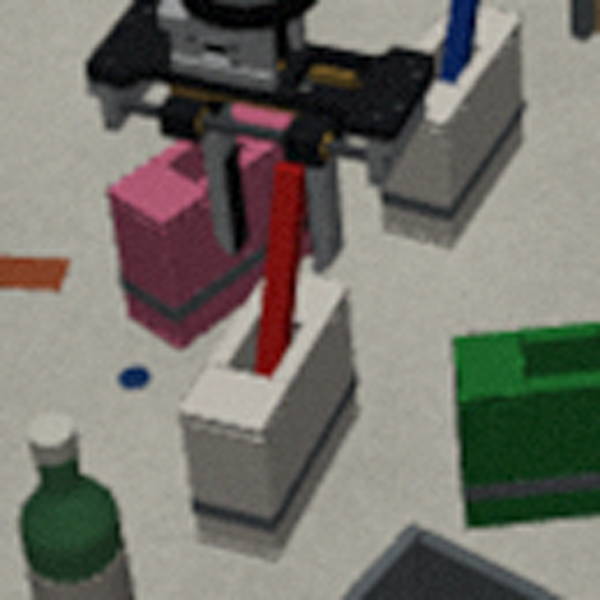

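The fingers straddle the red handle, with their tips at crop (232,245) and (325,265), above the rim. I'll close lightly so the tool can pivot.

Request:
send_rows(
  rows=[
    {"dx": -1, "dy": 0, "dz": 0, "roll": 0, "jaw": 1},
    {"dx": 0, "dy": 0, "dz": 0, "roll": 0, "jaw": 1},
    {"dx": 0, "dy": 0, "dz": 0, "roll": 0, "jaw": 1},
    {"dx": 0, "dy": 0, "dz": 0, "roll": 0, "jaw": 1},
    {"dx": 0, "dy": 0, "dz": 0, "roll": 0, "jaw": 1},
    {"dx": 0, "dy": 0, "dz": 0, "roll": 0, "jaw": 1},
  ],
  force=5,
)

```text
time_s: 10.78
ee_pos: [0.5463, -0.3429, 0.1208]
eef_rot: [3.141, 0.0, 1.836]
force: [0.9, 1.1, 1.0]
grip_width: 0.016
grip_force: 5.0
```

Request:
send_rows(
  rows=[
    {"dx": -1, "dy": 0, "dz": -3, "roll": 0, "jaw": 1},
    {"dx": -2, "dy": 0, "dz": -3, "roll": 0, "jaw": 1},
    {"dx": -2, "dy": 0, "dz": -3, "roll": 0, "jaw": 1},
    {"dx": -2, "dy": 0, "dz": -3, "roll": 0, "jaw": 1},
    {"dx": -2, "dy": 0, "dz": -3, "roll": 0, "jaw": 1},
    {"dx": -2, "dy": 0, "dz": -3, "roll": 0, "jaw": 1},
    {"dx": 0, "dy": 0, "dz": 0, "roll": 0, "jaw": 1},
  ],
)

```text
time_s: 11.37
ee_pos: [0.5493, -0.354, 0.1392]
eef_rot: [3.141, 0.001, 1.836]
force: [-0.5, -0.6, -0.7]
grip_width: 0.0159
grip_force: 5.0
```

```bash
cat > tilt.py <<'E'
from m import *
import subprocess
f,P=cam('scene'); z=P[...,2]; v,u=np.mgrid[:420,:560]
A=np.array([.557,-.376,0]); X=np.array([-.263,.965,0]); Y=np.array([-.965,-.263,0])
m=red(f,P)&(z>.1)&(np.linalg.norm(P[...,:2]-A[:2],axis=-1)<.12)
c,d,a,b=axis(P[m]); r=c-A
print('n',m.sum(),'lean deg',round(np.degrees(np.arctan2(d@X,d[2])),1),'lat',round(np.degrees(np.arctan2(d@Y,d[2])),1),'xc,yc,z (corrected)',np.round([(r@X+.006)*1000,(r@Y+.003)*1000,c[2]*1000],1),'topz',np.round((c+b*d)[2]*1000))
# crock check: white top points
w=(f.min(-1)>110)&(abs(z-.107)<.006)&(np.linalg.norm(P[...,:2]-A[:2],axis=-1)<.09); q=P[w]
print('crock top mean',len(q),(q.mean(0)*1000).round(1))
E
python3 tilt.py; python3 go.py
```

```text
n 220 lean deg 23.7 lat 3.1 xc,yc,z (corrected) [ 12.2   4.6 148.7] topz 216.0
crock top mean 439 [ 562.5 -385.2  105.3]
t 11.42 p [ 549.1 -353.8  138.8] rpy [180.    0.  105.2] F [-0.7  0.2 -1.5] w 16.3 gf 5.0
```

Request:
send_rows(
  rows=[
    {"dx": -4, "dy": 0, "dz": 0, "roll": 0, "jaw": 1},
    {"dx": -4, "dy": 0, "dz": 0, "roll": 0, "jaw": 1},
    {"dx": -4, "dy": 0, "dz": 0, "roll": 0, "jaw": 1},
    {"dx": -4, "dy": 0, "dz": 0, "roll": 0, "jaw": 1},
    {"dx": -4, "dy": 0, "dz": 0, "roll": 0, "jaw": 1},
    {"dx": -4, "dy": 0, "dz": 0, "roll": 0, "jaw": 1},
    {"dx": -4, "dy": 0, "dz": 0, "roll": 0, "jaw": 1},
    {"dx": 0, "dy": 0, "dz": 0, "roll": 0, "jaw": 1},
  ],
)

```text
time_s: 12.08
ee_pos: [0.5564, -0.3812, 0.1383]
eef_rot: [-3.142, 0.0, 1.836]
force: [0.9, -0.4, -1.6]
grip_width: 0.016
grip_force: 5.0
```

```bash
python3 tilt.py; python3 go.py
```

```text
n 124 lean deg 12.0 lat 3.2 xc,yc,z (corrected) [ -5.7   4.8 151.7] topz 217.0
crock top mean 453 [ 562.4 -383.6  105.1]
t 12.13 p [ 556.3 -380.9  138.2] rpy [-180.     0.   105.2] F [-0.7 -0.4 -1.9] w 16.3 gf 5.0
```

Request:
send_rows(
  rows=[
    {"dx": -4, "dy": 0, "dz": 0, "roll": 0, "jaw": 1},
    {"dx": -4, "dy": 0, "dz": 0, "roll": 0, "jaw": 1},
    {"dx": -3, "dy": 0, "dz": 0, "roll": 0, "jaw": 1},
    {"dx": 0, "dy": 0, "dz": 0, "roll": 0, "jaw": 1},
  ],
)

```text
time_s: 12.47
ee_pos: [0.5593, -0.3917, 0.1384]
eef_rot: [3.142, 0.0, 1.836]
force: [0.2, 0.2, -1.8]
grip_width: 0.016
grip_force: 5.0
```

```bash
python3 tilt.py; python3 go.py
```

```text
n 22 lean deg 7.1 lat 4.9 xc,yc,z (corrected) [ -7.7   7.  186.6] topz 219.0
crock top mean 450 [ 562.1 -382.4  105.3]
t 12.52 p [ 559.2 -391.5  138.3] rpy [-180.     0.   105.2] F [ 0.5  0.3 -0.4] w 16.1 gf 5.0
```

Request:
send_rows(
  rows=[
    {"dx": -2, "dy": 0, "dz": 0, "roll": 0, "jaw": 1},
    {"dx": -2, "dy": 0, "dz": 0, "roll": 0, "jaw": 1},
    {"dx": 0, "dy": 0, "dz": 0, "roll": 0, "jaw": 1},
    {"dx": 5, "dy": 0, "dz": -6, "roll": 0, "jaw": 1},
    {"dx": 6, "dy": 0, "dz": -6, "roll": 0, "jaw": 1},
    {"dx": 6, "dy": 0, "dz": -6, "roll": 0, "jaw": 1},
    {"dx": 5, "dy": 0, "dz": -6, "roll": 0, "jaw": 1},
    {"dx": 0, "dy": 0, "dz": -6, "roll": 0, "jaw": 1},
    {"dx": 0, "dy": 0, "dz": 0, "roll": 0, "jaw": 1},
  ],
)

```text
time_s: 13.27
ee_pos: [0.555, -0.3737, 0.1707]
eef_rot: [3.14, 0.002, 1.837]
force: [-0.0, -0.5, -0.5]
grip_width: 0.0161
grip_force: 5.0
```

```bash
python3 tilt.py; python3 go.py
python3 - <<'E'
from m import *
f,P=cam('scene'); cv2.imwrite('pics/c5.png',cv2.resize(f[195:325,140:270],(600,600),interpolation=cv2.INTER_CUBIC)[:,:,::-1])
E
```

```text
n 24 lean deg 6.6 lat 1.5 xc,yc,z (corrected) [ 10.9   6.7 209.5] topz 250.0
crock top mean 444 [ 562.1 -384.5  105.3]
t 13.32 p [ 554.8 -373.9  169.6] rpy [1.799e+02 1.000e-01 1.052e+02] F [ 0.2 -0.7 -1.1] w 15.9 gf 5.0
```

View pics/c5.png

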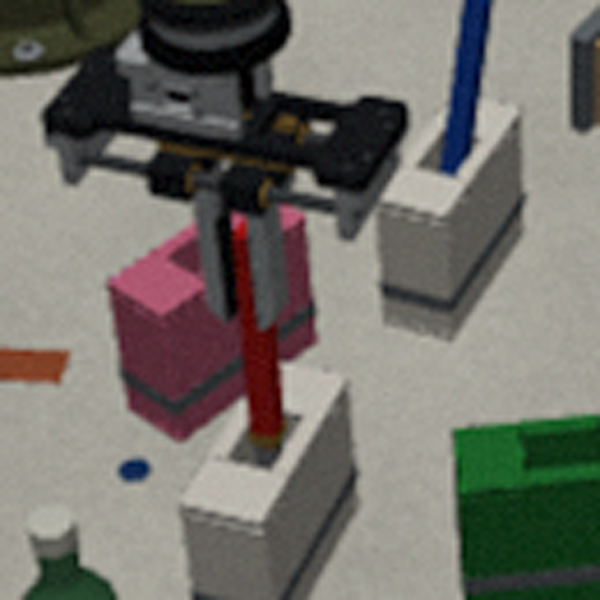

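The picture shows the handle almost upright, its lower end at crop (265,440) level with the rim, and the crock has not moved. I'll measure the tilt again with a wider red mask.

```bash
sed -i 's/(r>90)&(g<r\*.5)&(b<r\*.5)/(r>45)\&(g<r*.45)\&(b<r*.45)/' m.py; python3 tilt.py
python3 - <<'E'
from m import *
f,P=cam('scene'); z=P[...,2]; A=np.array([.557,-.376,0]); X=np.array([-.263,.965,0]); Y=np.array([-.965,-.263,0])
m=red(f,P)&(z>.09)&(np.linalg.norm(P[...,:2]-A[:2],axis=-1)<.12); q=P[m]-A; q=np.c_[q@X,q@Y,q[:,2]]*1000
for a in range(95,260,15):
    s=q[(q[:,2]>=a)&(q[:,2]<a+15)]
    if len(s): print(a,len(s),np.median(s,0).round(1))
w=(abs(z-.107)<.006)&(f.min(-1)>100); w&=np.linalg.norm(P[...,:2]-A[:2],axis=-1)<.09
print(cv2.minAreaRect((P[w][:,:2]*1000).astype(np.float32)))
E
```

```text
n 240 lean deg 2.2 lat 3.5 xc,yc,z (corrected) [  8.6   3.9 167.9] topz 251.0
crock top mean 443 [ 562.2 -384.6  105.3]
95 9 [  0.6  -2.1 108.4]
110 24 [ -0.5  -3.  116.7]
125 32 [ -0.5  -2.1 131.3]
140 33 [  0.8  -2.3 146.8]
155 33 [  2.2  -3.2 162.9]
170 34 [  1.7  -3.3 176.1]
185 19 [  1.5   3.5 193.6]
200 15 [  4.4   5.7 206.4]
215 17 [  3.1   4.6 220.3]
230 17 [  5.    6.8 239.3]
245 8 [  1.7   0.9 246.5]
((557.5510864257812, -377.9697265625), (53.01858901977539, 125.99967193603516), 14.417789459228516)
```

Request:
send_rows(
  rows=[
    {"dx": -4, "dy": 0, "dz": -6, "roll": 0, "jaw": 1},
    {"dx": 0, "dy": 0, "dz": -6, "roll": 0, "jaw": 1},
    {"dx": 0, "dy": 0, "dz": -4, "roll": 0, "jaw": 1},
    {"dx": 0, "dy": 0, "dz": -3, "roll": 0, "jaw": 1},
    {"dx": 0, "dy": 0, "dz": -3, "roll": 0, "jaw": 1},
    {"dx": 0, "dy": 0, "dz": -3, "roll": 0, "jaw": 1},
    {"dx": 0, "dy": 0, "dz": 0, "roll": 0, "jaw": 1},
  ],
)

```text
time_s: 14.05
ee_pos: [0.5558, -0.3777, 0.1942]
eef_rot: [3.141, 0.001, 1.836]
force: [0.3, 0.1, -1.3]
grip_width: 0.0161
grip_force: 5.0
```

```bash
python3 go.py;python3 tilt.py
```

```text
t 14.05 p [ 555.8 -377.7  194.2] rpy [180.    0.  105.2] F [ 0.3  0.1 -1.3] w 16.1 gf 5.0
n 251 lean deg 1.7 lat 3.2 xc,yc,z (corrected) [  4.    3.5 192.5] topz 274.0
crock top mean 452 [ 562.  -384.1  105.2]
```

Request:
send_rows(
  rows=[
    {"dx": 0, "dy": 0, "dz": -3, "roll": 0, "jaw": 1},
    {"dx": 0, "dy": 0, "dz": -3, "roll": 0, "jaw": 1},
    {"dx": 0, "dy": 0, "dz": -3, "roll": 0, "jaw": 1},
    {"dx": 0, "dy": 0, "dz": 0, "roll": 0, "jaw": 1},
  ],
)

```text
time_s: 14.43
ee_pos: [0.5558, -0.3777, 0.2033]
eef_rot: [3.141, 0.001, 1.836]
force: [-0.3, 0.2, -0.4]
grip_width: 0.0161
grip_force: 5.0
```

```bash
python3 go.py;python3 tilt.py
```

```text
t 14.43 p [ 555.8 -377.7  203.3] rpy [180.    0.  105.2] F [-0.3  0.2 -0.4] w 16.1 gf 5.0
n 253 lean deg 2.1 lat 3.3 xc,yc,z (corrected) [  4.3   3.8 202.2] topz 284.0
crock top mean 456 [ 561.9 -384.3  105.4]
```

The head's top is past the rim without a snag. I'll draw it out.

Request:
send_rows(
  rows=[
    {"dx": 0, "dy": 0, "dz": -3, "roll": 0, "jaw": 1},
    {"dx": 0, "dy": 0, "dz": -3, "roll": 0, "jaw": 1},
    {"dx": 0, "dy": 0, "dz": -3, "roll": 0, "jaw": 1},
    {"dx": 0, "dy": 0, "dz": -4, "roll": 0, "jaw": 1},
    {"dx": 0, "dy": 0, "dz": -4, "roll": 0, "jaw": 1},
    {"dx": 0, "dy": 0, "dz": -4, "roll": 0, "jaw": 1},
    {"dx": 0, "dy": 0, "dz": -6, "roll": 0, "jaw": 1},
    {"dx": 0, "dy": 0, "dz": -8, "roll": 0, "jaw": 1},
    {"dx": 0, "dy": 0, "dz": -8, "roll": 0, "jaw": 1},
    {"dx": 0, "dy": 0, "dz": -8, "roll": 0, "jaw": 1},
    {"dx": 0, "dy": 0, "dz": 0, "roll": 0, "jaw": 1},
  ],
)

```text
time_s: 15.4
ee_pos: [0.556, -0.3779, 0.2559]
eef_rot: [3.14, 0.002, 1.836]
force: [0.3, 0.8, -0.5]
grip_width: 0.016
grip_force: 5.0
```

```bash
python3 go.py;python3 tilt.py
python3 - <<'E'
from m import *
f,P=cam('scene'); cv2.imwrite('pics/c6.png',cv2.resize(f[170:310,140:280],(600,600),interpolation=cv2.INTER_CUBIC)[:,:,::-1])
E
```

```text
t 15.4 p [ 556.  -377.9  255.9] rpy [1.799e+02 1.000e-01 1.052e+02] F [ 0.3  0.8 -0.5] w 16.0 gf 5.0
n 277 lean deg 1.9 lat 3.4 xc,yc,z (corrected) [  4.3   3.6 253.5] topz 335.0
crock top mean 448 [ 562.2 -383.7  105.3]
```

View pics/c6.png

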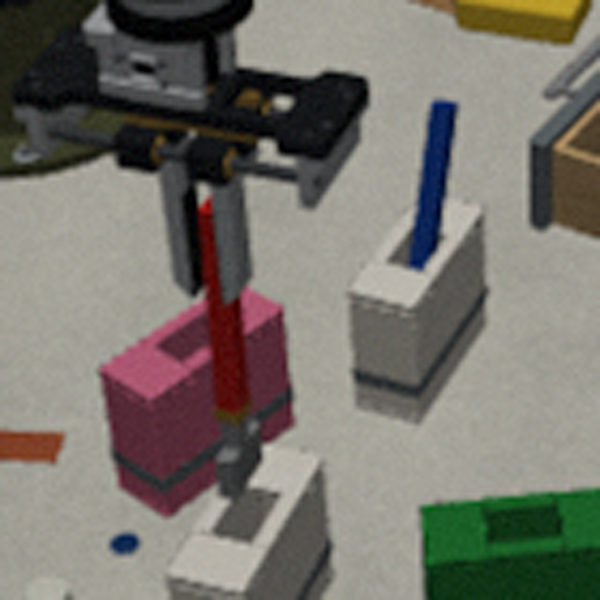

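The scraper is wholly out of its crock, with its head at crop (240,470), and both crocks are standing. I'll carry it to the drawer, passing round the blue scraper.

Request:
send_rows(
  rows=[
    {"dx": 0, "dy": 0, "dz": 0, "roll": 4, "jaw": 1},
    {"dx": 0, "dy": 0, "dz": 0, "roll": 4, "jaw": 1},
    {"dx": 10, "dy": 3, "dz": 0, "roll": 4, "jaw": 1},
    {"dx": 20, "dy": 7, "dz": 0, "roll": 0, "jaw": 1},
    {"dx": 28, "dy": 10, "dz": 0, "roll": 0, "jaw": 1},
    {"dx": 30, "dy": 10, "dz": 0, "roll": 0, "jaw": 1},
    {"dx": 30, "dy": 10, "dz": 0, "roll": 0, "jaw": 1},
    {"dx": 30, "dy": 10, "dz": 0, "roll": 0, "jaw": 1},
    {"dx": 30, "dy": 10, "dz": 0, "roll": 0, "jaw": 1},
    {"dx": 30, "dy": 10, "dz": 0, "roll": 0, "jaw": 1},
    {"dx": 30, "dy": 10, "dz": 0, "roll": 0, "jaw": 1},
    {"dx": 30, "dy": 5, "dz": 0, "roll": 0, "jaw": 1},
  ],
  force=8,
)

```text
time_s: 16.5
ee_pos: [0.625, -0.1034, 0.2527]
eef_rot: [-3.141, -0.0, 1.627]
force: [0.4, -0.2, -1.2]
grip_width: 0.016
grip_force: 8.0
```

Request:
send_rows(
  rows=[
    {"dx": 30, "dy": -4, "dz": 0, "roll": 0, "jaw": 1},
    {"dx": 30, "dy": -8, "dz": 0, "roll": 0, "jaw": 1},
    {"dx": 30, "dy": -8, "dz": 0, "roll": 0, "jaw": 1},
    {"dx": 30, "dy": -8, "dz": 0, "roll": 0, "jaw": 1},
    {"dx": 30, "dy": -8, "dz": 0, "roll": 0, "jaw": 1},
    {"dx": 25, "dy": -8, "dz": 0, "roll": 0, "jaw": 1},
    {"dx": 15, "dy": -4, "dz": 0, "roll": 0, "jaw": 1},
    {"dx": 8, "dy": 0, "dz": 0, "roll": 0, "jaw": 1},
    {"dx": 0, "dy": 0, "dz": 0, "roll": 0, "jaw": 1},
  ],
)

```text
time_s: 17.25
ee_pos: [0.5655, 0.091, 0.2533]
eef_rot: [-3.141, -0.0, 1.629]
force: [0.9, -0.4, -0.4]
grip_width: 0.0161
grip_force: 8.0
```

```bash
python3 go.py 571 105 150
python3 - <<'E'
from m import *
f,P=cam('scene'); z=P[...,2]; np.save('s2.npy',P)
m=red(f,P)&(z>.13)&(abs(P[...,0]-.57)<.12)&(abs(P[...,1]-.1)<.1)
c,d,a,b=axis(P[m]); print(m.sum(),c.round(3),d.round(3),(c+b*d).round(3),(c+a*d).round(3))
g=f.astype(int)
# drawer floor/walls: points with z in bands
for lo,hi in((.01,.04),(.075,.105)):
    k=(z>lo)&(z<hi)&(P[...,0]>.45)&(P[...,0]<.68)&(P[...,1]>.03)&(P[...,1]<.40); q=P[k]; print(lo,len(q),np.median(q,0).round(3),np.percentile(q,[2,98],axis=0).round(3))
cv2.imwrite('pics/c7.png',cv2.resize(f[110:260,250:450],(800,600),interpolation=cv2.INTER_CUBIC)[:,:,::-1])
E
```

```text
t 17.25 p [565.5  91.  253.3] rpy [-180.    -0.    93.3] F [ 0.9 -0.4 -0.4] w 16.1 gf 8.0
tool delta [ 13.6   6.3 103.3]
174 [0.567 0.091 0.252] [-0.058  0.029  0.998] [0.563 0.093 0.333] [0.571 0.089 0.191]
0.01 1685 [0.55  0.235 0.021] [[0.483 0.062 0.014]
 [0.657 0.36  0.038]]
0.075 807 [0.493 0.159 0.086] [[0.469 0.058 0.076]
 [0.676 0.362 0.104]]
```

View pics/c7.png

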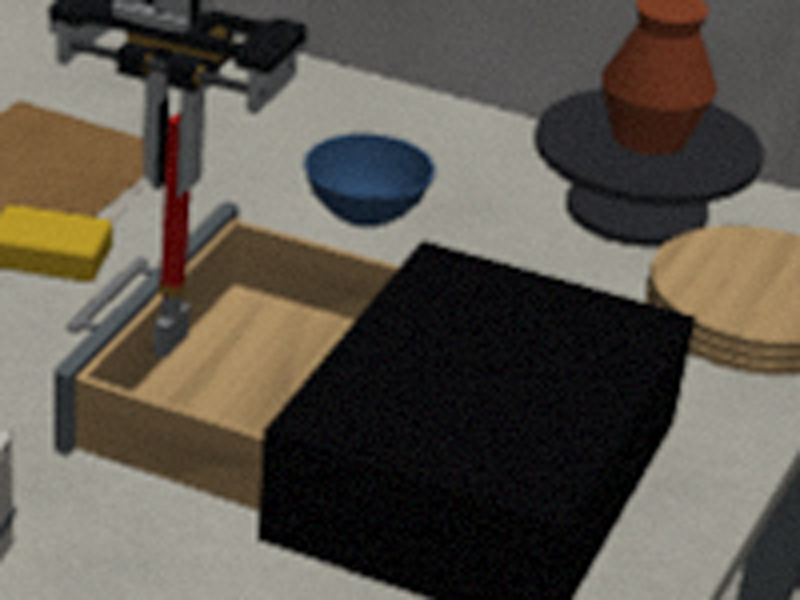

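The scraper hangs over the drawer at (170,330), inside the walls. I'll shift it away from the near side wall and lower it to the floor.

Request:
send_rows(
  rows=[
    {"dx": 10, "dy": 1, "dz": 10, "roll": 0, "jaw": 1},
    {"dx": 8, "dy": 1, "dz": 15, "roll": 0, "jaw": 1},
    {"dx": 0, "dy": 0, "dz": 20, "roll": 0, "jaw": 1},
    {"dx": 0, "dy": 0, "dz": 20, "roll": 0, "jaw": 1},
    {"dx": 0, "dy": 0, "dz": 16, "roll": 0, "jaw": 1},
    {"dx": 0, "dy": 0, "dz": 12, "roll": 0, "jaw": 1},
    {"dx": 0, "dy": 0, "dz": 6, "roll": 0, "jaw": 1},
    {"dx": 0, "dy": 0, "dz": 3, "roll": 0, "jaw": 1},
    {"dx": 0, "dy": 0, "dz": 2, "roll": 0, "jaw": 1},
    {"dx": 0, "dy": 0, "dz": 0, "roll": 0, "jaw": 1},
  ],
)

```text
time_s: 18.13
ee_pos: [0.567, 0.1079, 0.1498]
eef_rot: [3.141, -0.0, 1.627]
force: [-0.1, -0.2, -0.0]
grip_width: 0.016
grip_force: 8.0
```

Request:
send_rows(
  rows=[
    {"dx": 0, "dy": 0, "dz": 2, "roll": 0, "jaw": 1},
    {"dx": 0, "dy": 0, "dz": 2, "roll": 0, "jaw": 1},
    {"dx": 0, "dy": 0, "dz": 2, "roll": 0, "jaw": 1},
    {"dx": 0, "dy": 0, "dz": 0, "roll": 0, "jaw": 1},
  ],
)

```text
time_s: 18.47
ee_pos: [0.5668, 0.108, 0.1434]
eef_rot: [3.141, -0.0, 1.627]
force: [0.5, 0.4, -1.4]
grip_width: 0.0162
grip_force: 8.0
```

Request:
send_rows(
  rows=[
    {"dx": 0, "dy": 0, "dz": 2, "roll": 0, "jaw": 1},
    {"dx": 0, "dy": 0, "dz": 2, "roll": 0, "jaw": 1},
    {"dx": 0, "dy": 0, "dz": 0, "roll": 0, "jaw": 1},
  ],
)

```text
time_s: 18.72
ee_pos: [0.5676, 0.1079, 0.141]
eef_rot: [3.138, -0.0, 1.627]
force: [0.5, -1.1, 9.7]
grip_width: 0.0162
grip_force: 8.0
```

Contact with the floor. Now I'll tip it over along the drawer's y, moving on an arc about the head, in two halves.

Request:
send_rows(
  rows=[
    {"dx": -4, "dy": 0, "dz": -4, "roll": 0, "jaw": 1},
    {"dx": -6, "dy": 0, "dz": 0, "roll": 0, "jaw": 1},
    {"dx": 0, "dy": 0, "dz": 3, "roll": 0, "jaw": 1},
    {"dx": 10, "dy": 0, "dz": 0, "roll": 0, "jaw": 1},
    {"dx": 10, "dy": 0, "dz": 0, "roll": 0, "jaw": 1},
    {"dx": 11, "dy": 0, "dz": 0.5, "roll": 0, "jaw": 1},
    {"dx": 11, "dy": 0, "dz": 1, "roll": 0, "jaw": 1},
    {"dx": 10.5, "dy": 0, "dz": 2, "roll": 0, "jaw": 1},
    {"dx": 10.5, "dy": 0, "dz": 2.5, "roll": 0, "jaw": 1},
    {"dx": 10, "dy": 0, "dz": 3.5, "roll": 0, "jaw": 1},
    {"dx": 10, "dy": 0, "dz": 4, "roll": 0, "jaw": 1},
    {"dx": 0, "dy": 0, "dz": 0, "roll": 0, "jaw": 1},
  ],
  force=6,
)

```text
time_s: 19.72
ee_pos: [0.5621, 0.1829, 0.1261]
eef_rot: [-3.141, -0.001, 1.629]
force: [0.6, 2.2, 2.3]
grip_width: 0.0159
grip_force: 6.0
```

```bash
python3 go.py
cat > lay.py <<'E'
from m import *
f,P=cam('scene'); z=P[...,2]
m=red(f,P)&(z>.025)&(abs(P[...,0]-.565)<.08)&(abs(P[...,1]-.2)<.16)
c,d,a,b=axis(P[m]); print(m.sum(),c.round(3),d.round(3),'ends',(c+b*d).round(3),(c+a*d).round(3))
E
python3 lay.py
```

```text
t 19.72 p [562.1 182.9 126.1] rpy [-180.    -0.    93.3] F [0.6 2.2 2.3] w 15.9 gf 6.0
181 [0.565 0.158 0.137] [-0.087  0.536  0.84 ] ends [0.558 0.198 0.199] [0.57  0.128 0.089]
```

It is pivoting well, about 33° over. I'll continue the arc.

Request:
send_rows(
  rows=[
    {"dx": 9.5, "dy": 0, "dz": 5, "roll": 0, "jaw": 1},
    {"dx": 9, "dy": 0, "dz": 6, "roll": 0, "jaw": 1},
    {"dx": 8.5, "dy": 0, "dz": 7, "roll": 0, "jaw": 1},
    {"dx": 8.5, "dy": 0, "dz": 7, "roll": 0, "jaw": 1},
    {"dx": 7.5, "dy": 0, "dz": 8, "roll": 0, "jaw": 1},
    {"dx": 7.5, "dy": 0, "dz": 8.5, "roll": 0, "jaw": 1},
    {"dx": 6, "dy": 0, "dz": 9, "roll": 0, "jaw": 1},
    {"dx": 6, "dy": 0, "dz": 9.5, "roll": 0, "jaw": 1},
    {"dx": 5, "dy": 0, "dz": 10, "roll": 0, "jaw": 1},
    {"dx": 4.5, "dy": 0, "dz": 10, "roll": 0, "jaw": 1},
    {"dx": 3.5, "dy": 0, "dz": 10, "roll": 0, "jaw": 1},
    {"dx": 0, "dy": 0, "dz": 0, "roll": 0, "jaw": 1},
  ],
)

```text
time_s: 20.77
ee_pos: [0.5572, 0.2562, 0.0342]
eef_rot: [-3.138, 0.001, 1.627]
force: [0.0, -0.4, -0.4]
grip_width: 0.0162
grip_force: 6.0
```

```bash
python3 go.py; python3 lay.py
```

```text
t 20.77 p [557.2 256.2  34.2] rpy [-1.798e+02  1.000e-01  9.320e+01] F [ 0.  -0.4 -0.4] w 16.2 gf 6.0
109 [0.561 0.218 0.067] [-0.081  0.983  0.163] ends [0.554 0.301 0.081] [0.566 0.158 0.057]
```

Request:
send_rows(
  rows=[
    {"dx": 1, "dy": 0, "dz": 6, "roll": 0, "jaw": 1},
    {"dx": 0, "dy": 0, "dz": 6, "roll": 0, "jaw": 1},
    {"dx": 0, "dy": 0, "dz": 5, "roll": 0, "jaw": 1},
    {"dx": 0, "dy": 0, "dz": 4, "roll": 0, "jaw": 1},
    {"dx": 0, "dy": 0, "dz": 3, "roll": 0, "jaw": 1},
    {"dx": 0, "dy": 0, "dz": 2, "roll": 0, "jaw": 1},
    {"dx": 0, "dy": 0, "dz": 0, "roll": 0, "jaw": 1},
  ],
)

```text
time_s: 21.4
ee_pos: [0.5582, 0.2571, 0.0106]
eef_rot: [-3.141, 0.0, 1.627]
force: [1.1, -1.1, -0.1]
grip_width: 0.0159
grip_force: 6.0
```

```bash
python3 go.py; python3 lay.py
```

```text
t 21.4 p [558.2 257.1  10.6] rpy [-180.     0.    93.2] F [ 1.1 -1.1 -0.1] w 15.9 gf 6.0
97 [0.562 0.221 0.049] [ 0.089 -0.996  0.022] ends [0.568 0.158 0.051] [0.555 0.306 0.047]
```

Request:
send_rows(
  rows=[
    {"dx": 0, "dy": 0, "dz": 2, "roll": 0, "jaw": 1},
    {"dx": 0, "dy": 0, "dz": 2, "roll": 0, "jaw": 1},
    {"dx": 0, "dy": 0, "dz": 2, "roll": 0, "jaw": 1},
    {"dx": 0, "dy": 0, "dz": 0, "roll": 0, "jaw": 1},
  ],
  force=3,
)

```text
time_s: 21.78
ee_pos: [0.5581, 0.2572, 0.0045]
eef_rot: [-3.141, 0.0, 1.627]
force: [0.0, 1.6, 0.0]
grip_width: 0.0159
grip_force: 3.0
```

```bash
python3 go.py; python3 lay.py
```

```text
t 21.78 p [558.1 257.2   4.5] rpy [-180.     0.    93.2] F [0.  1.6 0. ] w 15.9 gf 3.0
92 [0.563 0.219 0.045] [ 0.079 -0.996  0.046] ends [0.567 0.162 0.047] [0.556 0.306 0.041]
```

Request:
send_rows(
  rows=[
    {"dx": 0, "dy": 0, "dz": 1, "roll": 0, "jaw": 1},
    {"dx": 0, "dy": 0, "dz": 0, "roll": 0, "jaw": 0.4},
    {"dx": 0, "dy": 0, "dz": 0, "roll": 0, "jaw": 0.2},
    {"dx": 0, "dy": 0, "dz": 0, "roll": 0, "jaw": 0.2},
    {"dx": 0, "dy": 0, "dz": -6, "roll": 0, "jaw": 0.2},
    {"dx": 0, "dy": 0, "dz": -15, "roll": 0, "jaw": 0.2},
    {"dx": 0, "dy": 0, "dz": -30, "roll": 0, "jaw": 0.2},
    {"dx": 0, "dy": 0, "dz": -35, "roll": 0, "jaw": 0.2},
    {"dx": 0, "dy": 0, "dz": -35, "roll": 0, "jaw": 0.2},
    {"dx": 0, "dy": 0, "dz": -35, "roll": 0, "jaw": 0.2},
    {"dx": 0, "dy": 0, "dz": -35, "roll": 0, "jaw": 0.2},
    {"dx": 0, "dy": 0, "dz": 0, "roll": 0, "jaw": 0.2},
  ],
)

```text
time_s: 22.83
ee_pos: [0.5603, 0.258, 0.2032]
eef_rot: [3.131, -0.003, 1.627]
force: [-0.0, -0.2, 0.5]
grip_width: 0.0375
grip_force: 0.0
```

```bash
python3 go.py; python3 lay.py
python3 - <<'E'
from m import *
f,P=cam('scene'); cv2.imwrite('pics/c8.png',cv2.resize(f[100:400,140:440],(600,600),interpolation=cv2.INTER_CUBIC)[:,:,::-1])
E
```

```text
t 22.83 p [560.3 258.  203.2] rpy [179.4  -0.2  93.2] F [-0.  -0.2  0.5] w 37.5 gf 0.0
120 [0.563 0.241 0.04 ] [ 0.058 -0.994  0.088] ends [0.567 0.166 0.046] [0.559 0.31  0.034]
```

View pics/c8.png

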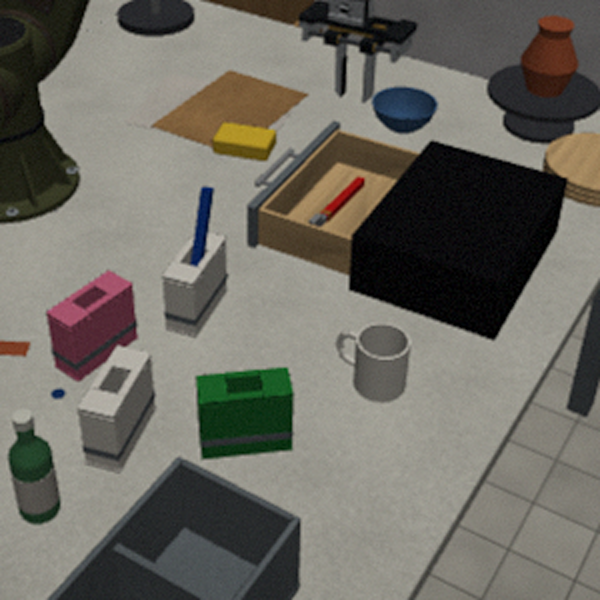

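The scraper lies flat in the open drawer at (340,200), both crocks are standing, the blue scraper is in place and the gripper is clear. I'll let it settle for a moment and hand in.

Request:
send_rows(
  rows=[
    {"dx": 0, "dy": 0, "dz": 0, "roll": 0, "jaw": 0.2},
    {"dx": 0, "dy": 0, "dz": 0, "roll": 0, "jaw": 0.2},
    {"dx": 0, "dy": 0, "dz": 0, "roll": 0, "jaw": 0.2},
  ],
)

```text
time_s: 23.18
ee_pos: [0.5579, 0.257, 0.1937]
eef_rot: [-3.14, 0.001, 1.627]
force: [0.3, -0.2, -0.2]
grip_width: 0.0375
grip_force: 0.0
```

```bash
python3 lay.py; python3 -c "
from station import *
print(hand_in())"
```

```text
119 [0.563 0.239 0.041] [ 0.063 -0.993  0.096] ends [0.567 0.162 0.048] [0.558 0.311 0.034]
the job is handed in; nothing more can be done
None
```

The job is handed in at about 23 s, with no verdict returned: the drawer is about 17 cm open, the red scraper lies on its floor about 5° from level, and in the last picture both crocks were standing, the blue scraper was in its crock and the rest looked undisturbed.

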